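Air the wiped mahjong pushers and case lid

TASK

The mahjong things have just been wiped and need airing. First switch the airing stand off (selector to the square mark); then lay every rosewood pusher that is out on the sideboard level across the stand's bamboo saddles, each in its own pair of notches and about centred, and take the black lid out of the slotted rack and lean it, standing on its short end, against the front (robot side) of the black tile case. Only when all of that is in place, turn the selector to the two-dot mark so that it clicks home. Leave everything else where it is.

Things in the scene. Friction and masses are not known exactly. Their poses are not given: they have to be found in the camera images.
- stand: fixed fan box 140 (x) x 345 (y) x 40 mm high. Two bamboo combs (14 mm thick, along y, at x = -50 and 50) have 4 pairs of V-mouthed notches at y = -46.5, 11.5, 69.5, 127.5 mm: floor 52 mm up, 26 wide; teeth peak at 76. A seated pusher lies along x, its middle 63 mm up. Selector at the -y end. Origin: centre of underside, x away from the robot
- selector (a joint): detented selector knob on the stand's top, vertical axis; the value grows clockwise seen from above, 0 to 2.1 rad. It clicks home at 0 (square mark, off), 0.7 (one dot), 1.4 (two dots), 2.1 (three dots). Starts at one, two or three dots (rarely stuck between)
- selector_grip (a point): on the knob's axis at gripping height, 65 mm above the sideboard, at x = -15, y = -132 mm of the stand. Black disc 52 mm across with a bar grip 50 x 14 mm, 49 to 75 mm above the sideboard. Site x runs along the bar and points at the mark (white line): turned +1.05 rad from the stand's x at value 0, -1.05 at 2.1
- pusher1: rosewood tile pusher 1: a plain square bar 160 x 22 x 22 mm with brass ends, 75 g; may be absent. Starts lying on the sideboard. Origin at its middle (11 mm above what it lies on), x along its length
- pusher2: rosewood tile pusher 2: a plain square bar 160 x 22 x 22 mm with brass ends, 75 g; may be absent. Starts lying on the sideboard. Origin at its middle (11 mm above what it lies on), x along its length
- pusher3: rosewood tile pusher 3: a plain square bar 160 x 22 x 22 mm with brass ends, 75 g; may be absent. Starts lying on the sideboard. Origin at its middle (11 mm above what it lies on), x along its length
- pusher4: rosewood tile pusher 4: a plain square bar 160 x 22 x 22 mm with brass ends, 75 g; may be absent. Starts lying on the sideboard. Origin at its middle (11 mm above what it lies on), x along its length
- lid: black lacquer lid of the tile case, a flat slab 165 x 68 x 9 mm, 130 g, with a thin brass line near each end. Starts standing on its short end in one of the rack's two slots. Origin: centre of its lower short end, z along its 165 mm length (up), y along its 68 mm width, x across its 9 mm thickness
- tile_case: black lacquer tile case with brass corner guards, open and full of ivory tiles, heavy and fixed: 80 (x) x 180 (y) x 85 mm high. Origin: centre of the underside; its front is the long side at x = -40 mm, facing the robot
- rack: slotted bamboo rack, fixed: base 150 (x) x 90 (y) x 10 mm, two slots along y at x = -35 and +35 mm, each 13 mm wide with its floor 10 mm up and walls reaching 55 mm up. One slot holds the lid, the other the score board. Origin: centre of the underside
- score_board: bamboo score board 110 wide x 130 high x 9 mm in the rack's other slot; leave alone. Origin: centre of its lower edge
- chips: stack of green betting chips (one piece), 40 mm across, 42 mm high; leave alone. Origin: underside
- mug: white enamel mug, 76 mm across, 75 mm high; leave alone. Origin: underside
- dice_cup: black dice cup, 68 mm across, 85 mm high; leave alone. Origin: underside
- tea_tin: red tea tin, 70 mm across, 110 mm high; leave alone. Origin: underside
- tile_box: cardboard box 70 x 100 x 50 mm; leave alone. Origin: underside
Not all that is in view belongs to the job. Leave any blue look-alike of the pusher3 alone.

How it is judged:
By the outcome, as a careful person would: the job done as asked, in the order asked, and still so for the second after the job is handed in, with the robot touching nothing.
Of pusher1, pusher2, pusher3, pusher4 only 3 to 4 are there at a start; the rules pass over those that are not, and their reading is None.
At some moment in a run one of pusher1, pusher2, pusher3, pusher4 may be knocked a few centimetres aside while the robot is not near it.
It also fails if it takes over 208 s, if anything falls off the work surface, if the arm or the gripper's body presses on something with over 40 N, if the wrist force passes 120 N, or if a joint passes its speed limit or range.

ROBOT

A 6-joint arm with a two-finger parallel gripper is mounted at the origin on the work surface. World frame = base frame: x ahead of the robot, y to its left, z up, the work surface at z = 0. Lengths are in m, angles in degrees, forces in N, time in s.
With the tool pointing down it reaches from about 0.35 to 0.875 m from the base axis. Payload 4.2 kg.
Tool frame: the origin (TCP) lies on the centre line of the jaws, within the pads' length; the fingertips stand r.tip_extent ahead of it and the grasp point (between the pads) lies 11 mm behind it (r.tip_extent is the distance from the TCP to the fingertips, in m); z points along the fingers, y is the line along which they close (so a half turn about z gives the same grasp; the last joint's range is limited). The gripper opens to 87 mm and grips with 3 to 60 N. Pads are 19 mm wide; open, the fingers measure 117 mm over their backs; the gripper's body (75 mm by 190 mm) begins 51 mm behind the grasp point.
Start: joints at [78.988, 22.042, 0.453, 0, -68.411, -14.817], TCP at [0.272, 0.563, 0.231] pointing down, gripper open.
Joint ranges: [-179.83, 179.83], [-69.29, 118.12], [-61.27, 80.66], [-181.25, 117.63], [-171.15, -9.14], [-177.46, 177.46]. Speed limits (degrees/s): [159.86, 159.86, 180, 180, 180, 180].

INTERFACE

Orientations are given as a 3x3 rotation matrix whose columns are the frame's x, y, z axes.
In Python, from station import r gives the robot as it stands.
- The arm moves only by the shell command python3 -m jog 'ROWS'. ROWS is text: rows parted by semicolons, each of 5 numbers parted by spaces: the opening, from 0 (shut) to 1 (fully open), then the shift along the world's x, y, z in mm, then the turn about the world's z in degrees. In form: hand dx dy dz roll; .... A call has 1 to 5 rows; each row shifts and turns the commanded pose from where the row before left it; what a row does not reach is not made up. A row lasts 1/8 s, in which the tool goes at most 62.5 mm and 10.7 degrees, less where a joint would pass 70% of its speed; a pose out of reach is approached as far as the arm can. A call is refused whole if a number of a shift passes 62.5 or a number of a turn 10.7, either way. A call with a gripper value outside its range is refused whole. The fingers move at their own pace and stop on an object; the grip force is fixed at half the most. Time passes only in rows, so rows that do not move let the fingers close. It gives the time, the measured TCP pose, the force, the opening and the grip force at its end, in the units of the state.
- r.sense(): the state, without advancing time (a new reading comes with each control period).
- r.capture(name): name is "scene" or "top" or "wrist"; returns a dict with "pixels" (420x560x3 uint8, red, green, blue), "fovy" (degrees; the focal length in pixels is half the picture's height over the tangent of half this angle, whatever the lens; pixels are square), "cx", "cy" (the principal point, pixels), "k1" (the pictures are not rectified: a ray, as slopes to the right and down, at radius r is drawn at 1 + k1 r^2 times it, then the intrinsics apply), "origin" and "orientation" of the camera in the world; the wrist camera has in their place "T_tool_cam" (4x4, takes a point from camera to tool coordinates, whose origin is the TCP and whose axes are the flange's). Camera axes: x right, y down, z forward; pixel columns grow to the right and rows downward; lengths in m; the calibration is good to about 2 mm. A picture is of the moment at which its call begins: read the wrist's pose just before it. There is no depth.
- r.finish_job(): hands the job in; it is judged then, once.
The state is a dict: "time_s": time; "joints": joint angles; "joint_velocities": joint speeds; "effort": joint torques, N m; "tcp_pos": TCP position; "ee_rot": TCP orientation; "wrist_force": force on the tool from outside, world axes, zero at the start; "moment": the same for the moment, N m; "gripper_width": opening from 0.0 (shut) to 1.0 (fully open); "gripper_force": force on a finger pad.
Only numpy, scipy, OpenCV 4.12 (cv2) and the standard library are available. Lean on these libraries where they do the work, as an engineer would, in place of code of your own. Each camera call takes 0.05 s, during which the arm holds its last target. There are 200 camera calls.

## Working session

There is one attempt and no reset: what is moved stays moved. The work goes in short steps, Python scripts to look and compute and a shell command to move; the robot and the scene stay as the last step left them, time stands still between calls to the robot, and variables do not carry over. Pictures are saved under pics/ and viewed, at most 14 in all, crops included, and the job is handed in when it is done.

```bash
ls; mkdir -p pics
cat > h.py <<'E'
import numpy as np, cv2
from station import r
def cap(n,f=None):
    s=r.sense(); c=r.capture(n)
    if n=='wrist':
        T=np.eye(4);T[:3,:3]=s['ee_rot'];T[:3,3]=s['tcp_pos'];T=T@np.array(c['T_tool_cam']);c['origin']=T[:3,3];c['orientation']=T[:3,:3]
    if f: cv2.imwrite(f,cv2.resize(c['pixels'][:,:,::-1],(800,600),interpolation=cv2.INTER_CUBIC))
    return c
def F(c): return c['pixels'].shape[0]/2/np.tan(np.radians(c['fovy'])/2)
def ray(c,u,v):
    f=F(c);d=np.array([(u-c['cx'])/f,(v-c['cy'])/f]);p=d.copy()
    for _ in range(30): p=d/(1+c['k1']*(p@p))
    return np.array(c['orientation'])@np.array([p[0],p[1],1])
def at(c,u,v,z):
    d=ray(c,u,v);o=np.array(c['origin']);return o+d*(z-o[2])/d[2]
def proj(c,P):
    q=np.array(c['orientation']).T@(np.array(P)-np.array(c['origin']));p=q[:2]/q[2]
    p=p*(1+c['k1']*(p@p));return p*F(c)+[c['cx'],c['cy']]
E
python3 - <<'E'
from h import *
c=cap('top','pics/top.png');print({k:v for k,v in c.items() if k!='pixels'})
c=cap('scene','pics/scene.png');print({k:v for k,v in c.items() if k!='pixels'})
s=r.sense();print(s,r.tip_extent)
E
```

```text
pics
{'fovy': 57.60265736318057, 'cx': 277.16696284861735, 'cy': 207.74704050879922, 'k1': 0.002239816321858776, 'origin': array([0.42675277, 0.01397427, 1.13509473]), 'orientation': array([[-0.00282756, -0.99683683,  0.07942512],
       [-0.99975906,  0.00108904, -0.02192354],
       [ 0.02176769, -0.07946797, -0.99659972]])}
{'fovy': 44.708885629923564, 'cx': 276.59638641089884, 'cy': 209.55038887431238, 'k1': -0.10707197093237854, 'origin': array([ 1.37260246, -0.33863051,  1.18966242]), 'orientation': array([[ 0.35802885,  0.7062846 , -0.61071876],
       [ 0.93370536, -0.27299759,  0.23166058],
       [-0.00310646, -0.65317255, -0.75720273]])}
{'time_s': 0.1, 'joints': array([ 7.89870712e+01,  2.20871475e+01,  3.87133681e-01, -2.39005760e-02,
       -6.84123620e+01, -1.48155258e+01]), 'joint_velocities': array([-0.02599562,  0.02218191,  0.12512382,  0.17892039,  0.01844152,
        0.00082236]), 'effort': array([-9.36290780e-04, -3.91692030e+01,  1.87934929e+01,  4.23199922e+00,
        1.34648752e-02, -7.83294922e-05]), 'tcp_pos': array([0.27207046, 0.56208732, 0.22956107]), 'ee_rot': array([[ 9.00035518e-01, -4.35815896e-01, -7.55407805e-04],
       [-4.35816532e-01, -9.00033624e-01, -1.85108004e-03],
       [ 1.26837683e-04,  1.99525699e-03, -9.99998001e-01]]), 'wrist_force': array([ 0.05034221, -0.44607302, -0.32329629]), 'moment': array([ 0.01092539, -0.04421921, -0.00396221]), 'gripper_force': 0.0, 'gripper_width': 1.0013616450968095} 0.008
```

View pics/top.png

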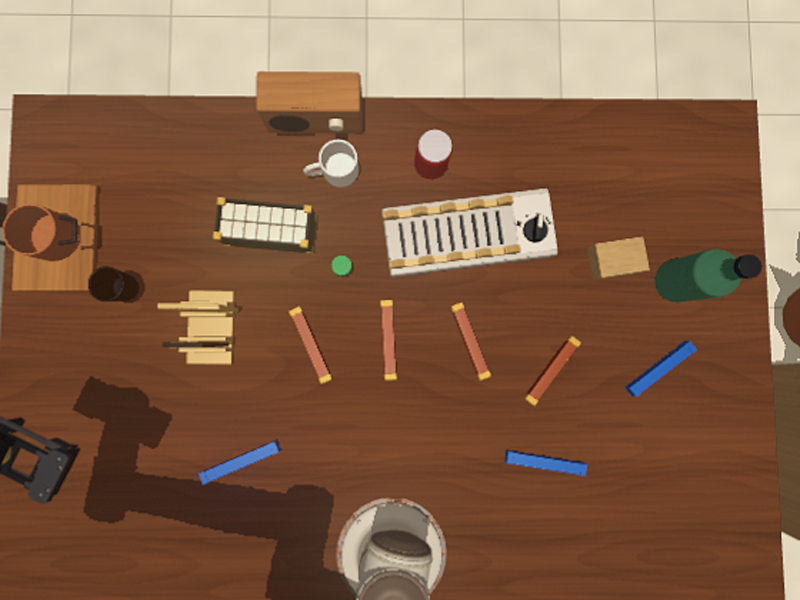

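View pics/scene.png

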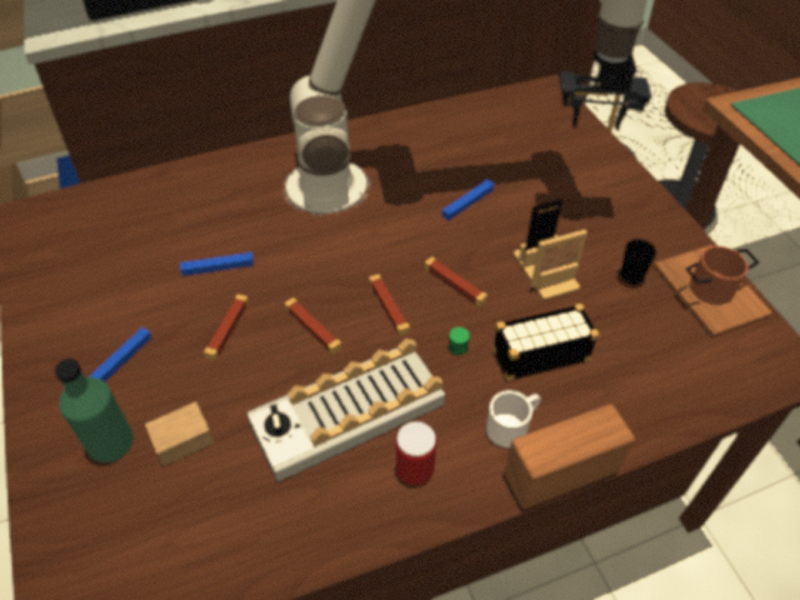

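The top view shows four brass-ended rosewood pushers at (310,345), (388,340), (471,341) and (553,371). Three blue look-alikes are at (240,462), (546,462) and (661,369); leave those. The stand is at (470,232) with its knob at (536,229). In the rack, the black lid is in the near slot at (198,345) and the score board in the far slot at (198,306). The dark dice cup at (112,284) isn't the lid.

```bash
cat >> h.py <<'E'
def pushers(c,z=.022):
    hsv=cv2.cvtColor(c['pixels'],cv2.COLOR_RGB2HSV).astype(int);p=c['pixels'].astype(int)
    m=((p[...,0]>95)&(hsv[...,1]>115)&(p[...,0]-p[...,1]>55)).astype(np.uint8)
    n,l,st,_=cv2.connectedComponentsWithStats(m);out=[]
    for i in range(1,n):
        if st[i,4]<150: continue
        pts=np.argwhere(l==i)[:,::-1].astype(float)
        w=np.array([at(c,*q,z)[:2] for q in pts]);mu=w.mean(0);ev,V=np.linalg.eigh(np.cov((w-mu).T))
        a=np.degrees(np.arctan2(V[1,1],V[0,1]));a=(a+90)%180-90
        out.append((np.round(mu*1000).tolist(),round(a,1),np.round(np.sqrt(12*ev)*1000).tolist()))
    return out
E
python3 - <<'E'
from h import *
c=cap('top')
for q in pushers(c): print(q)
k=1/1.4286
for n,(u,v),z in [('stTL',(383,207),.04),('stTR',(548,190),.04),('stBR',(557,254),.0),('stBL',(391,274),0),('knob',(536,229),.05),('caseTL',(219,200),.085),('caseTR',(311,208),.085),('caseBR',(304,244),.085),('caseBL',(216,235),.085),('rackBR',(232,363),.01),('rackTR',(233,291),.01),('rackBL',(187,363),.01),('rackTL',(188,291),.01)]:
    print(n,np.round(at(c,u*k,v*k,z)*1000))
a=c['pixels'][:,:,::-1][125:200,255:400]
b=c['pixels'][:,:,::-1][125:265,100:245]
cv2.imwrite('pics/c1.png',np.vstack([cv2.resize(a,None,fx=4,fy=4,interpolation=cv2.INTER_CUBIC),cv2.resize(b[:75],None,fx=4,fy=4,interpolation=cv2.INTER_CUBIC)])[:600,:800])
E
```

```text
([949.0, 175.0], np.float64(89.5), [79.0, 214.0])
([797.0, -76.0], np.float64(-82.2), [47.0, 71.0])
([637.0, 688.0], np.float64(-5.4), [158.0, 245.0])
([430.0, 7.0], np.float64(2.9), [24.0, 136.0])
([426.0, -162.0], np.float64(20.8), [24.0, 137.0])
([419.0, 165.0], np.float64(24.4), [23.0, 136.0])
([365.0, -329.0], np.float64(-37.8), [24.0, 137.0])
stTL [698.  16.  40.]
stTR [ 734. -324.   40.]
stBR [ 608. -352.    0.]
stBL [565.  -1.   0.]
knob [ 651. -294.   50.]
caseTL [700. 334.  85.]
caseTR [684. 156.  85.]
caseBR [613. 169.  85.]
caseBL [631. 339.  85.]
rackBR [382. 323.  10.]
rackTR [529. 324.  10.]
rackBL [382. 414.  10.]
rackTL [529. 416.  10.]
```

View pics/c1.png

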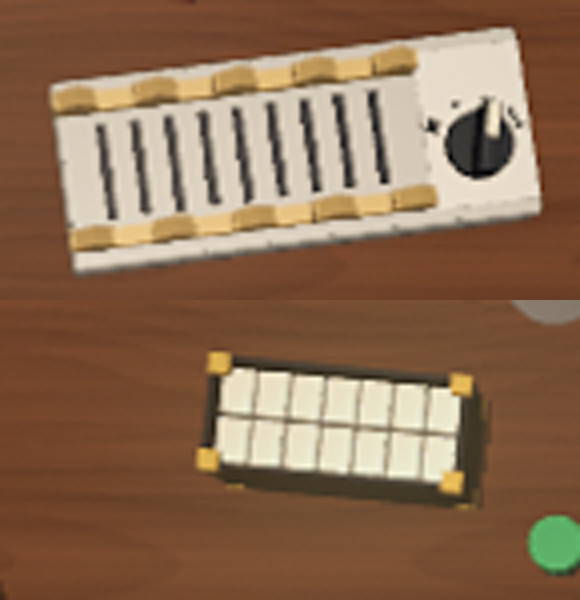

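The crop shows the mark at about (495,110) on a knob centred at (480,143). That is around two dots, roughly 20-30° clockwise of the stand's x. The tiles and case are clear. I'll move above the knob and check from the wrist camera.

```bash
python3 -m jog '1 25 -57 0 0;1 25 -57 0 0;1 25 -57 0 0;1 25 -57 0 0;1 25 -57 0 0'
python3 -m jog '1 25 -57 0 0;1 25 -57 0 0;1 25 -57 0 0;1 25 -57 0 0;1 25 -57 0 0'
python3 -m jog '1 25 -57 0 0;1 25 -57 0 0;1 25 -57 0 0;1 25 -57 0 0;1 25 -57 0 0'
python3 -m jog '0.5 0 0 0 0;0.5 0 0 0 0'
python3 - <<'E'
from h import *
s=r.sense();c=cap('wrist','pics/w1.png');print(s['tcp_pos'],c['origin'],c['orientation'],np.round(s['ee_rot'],3))
print(proj(c,[.650,-.296,.075])*1.4286)
E
```

```text
time_s: 0.78
tcp_pos: [0.3976, 0.2756, 0.2305]
ee_rot: [[0.9, -0.435, 0.0], [-0.435, -0.9, 0.0], [-0.0, -0.0, -1.0]]
wrist_force: [1.4, 0.2, 0.6]
gripper_width: 1.002
gripper_force: 0.0
time_s: 1.4
tcp_pos: [0.5227, -0.0094, 0.2306]
ee_rot: [[0.9, -0.436, 0.0], [-0.436, -0.9, 0.0], [0.0, -0.0, -1.0]]
wrist_force: [0.3, 0.8, 1.3]
gripper_width: 1.001
gripper_force: 0.0
time_s: 2.02
tcp_pos: [0.6477, -0.2943, 0.2301]
ee_rot: [[0.9, -0.436, -0.001], [-0.436, -0.9, 0.0], [-0.001, 0.0, -1.0]]
wrist_force: [0.8, 1.0, -0.5]
gripper_width: 0.998
gripper_force: 0.0
time_s: 2.28
tcp_pos: [0.6468, -0.2924, 0.2295]
ee_rot: [[0.9, -0.436, -0.002], [-0.436, -0.9, 0.001], [-0.002, 0.0, -1.0]]
wrist_force: [-0.4, 0.4, 0.2]
gripper_width: 0.853
gripper_force: 0.0
[ 0.64680146 -0.29237902  0.22953695] [ 0.72259245 -0.32953925  0.38376715] [[-4.36085035e-01 -8.57180204e-01 -2.73992590e-01]
 [-8.99905343e-01  4.15537735e-01  1.32282892e-01]
 [ 4.63983909e-04  3.04253986e-01 -9.52590834e-01]] [[ 0.9   -0.436 -0.002]
 [-0.436 -0.9    0.001]
 [-0.002  0.    -1.   ]]
[405.2125013  274.35584057]
```

View pics/w1.png

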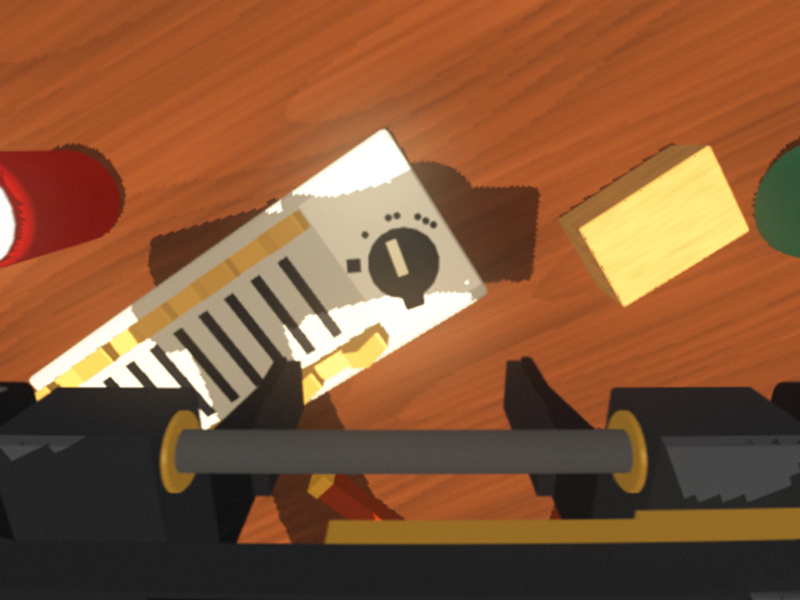

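The wrist view shows the knob at about (404,264), its white line running from (405,276) to (391,240) towards the two-dot mark at (393,216). The square mark is at (354,266).

Run:
```python
from h import *
c=cap('wrist');k=1/1.4286
for n,(u,v),z in [('TR',(387,129),.04),('BR',(484,289),.04),('TL',(33,378),.04),('disc',(404,260),.049),('tip',(391,241),.075),('tail',(405,276),.075),('sq',(354,266),.04),('2d',(393,216),.04),('1d',(365,235),.04),('3d',(426,221),.04)]:
    print(n,np.round(at(c,u*k,v*k,z)*1000))
```

```text
TR [ 738. -324.   40.]
BR [ 607. -339.   40.]
TL [695.  12.  40.]
disc [ 654. -296.   49.]
tip [ 674. -297.   75.]
tail [ 649. -295.   75.]
sq [ 664. -261.   40.]
2d [ 684. -302.   40.]
1d [ 680. -278.   40.]
3d [ 671. -322.   40.]
```

```bash
python3 -m jog '0.6 5 -4 0 10.6;0.6 0 0 0 2;0.6 0 0 0 0'; python3 -c "
from h import *
print(r.sense()['joints'])"
```

```text
time_s: 2.75
tcp_pos: [0.6521, -0.2954, 0.2311]
ee_rot: [[0.973, -0.23, 0.0], [-0.23, -0.973, 0.0], [0.0, -0.0, -1.0]]
wrist_force: [0.4, -0.9, -0.2]
gripper_width: 0.602
gripper_force: 0.0
[-1.14767664e+01  3.11059424e+01  1.53321400e+01 -5.68084625e-03
 -7.42014008e+01  8.81985195e+01]
```

```bash
python3 -m jog '0.5 0 0 -50 0;0.5 0 0 -50 0;0.5 0 0 -40 0;0.5 0 0 -20 0;0.5 0 0 -11 0' && python3 -m jog '0 0 0 0 0;0 0 0 0 0;0 0 0 0 0;0 0 0 0 0;0 0 0 0 0'
```

```text
time_s: 3.38
tcp_pos: [0.6517, -0.2959, 0.0584]
ee_rot: [[0.973, -0.23, -0.002], [-0.23, -0.973, 0.0], [-0.002, 0.0, -1.0]]
wrist_force: [0.2, 0.7, -0.0]
gripper_width: 0.501
gripper_force: 0.0
time_s: 4.0
tcp_pos: [0.6532, -0.295, 0.0606]
ee_rot: [[0.974, -0.228, 0.002], [-0.228, -0.974, 0.001], [0.002, -0.002, -1.0]]
wrist_force: [0.2, 5.5, 2.6]
gripper_width: 0.16
gripper_force: 30.0
```

Gripped: an opening of 0.16 matches the 14 mm bar. Now turn counter-clockwise to the square mark.

```bash
python3 -m jog '0 0 0 0 10;0 0 0 0 10;0 0 0 0 10;0 0 0 0 10;0 0 0 0 10' && python3 -m jog '0 0 0 0 10;0 0 0 0 10;0 0 0 0 10;0 0 0 0 2;0 0 0 0 0'; python3 -c "
from h import *
print(r.sense()['joints'],r.sense()['moment'])"
```

```text
time_s: 4.62
tcp_pos: [0.6527, -0.2931, 0.0606]
ee_rot: [[0.797, 0.603, 0.001], [0.603, -0.797, 0.004], [0.003, -0.003, -1.0]]
wrist_force: [-1.3, 10.4, 5.4]
gripper_width: 0.158
gripper_force: 30.0
time_s: 5.25
tcp_pos: [0.6517, -0.2923, 0.0606]
ee_rot: [[0.363, 0.932, -0.002], [0.932, -0.363, 0.005], [0.004, -0.003, -1.0]]
wrist_force: [-3.6, 12.5, 7.1]
gripper_width: 0.158
gripper_force: 30.0
[-11.34752239  38.60803617   3.56064927  -0.33039579 -55.10070783
 170.24129683] [ 3.68267928  0.62366545 -0.4179384 ]
```

```bash
python3 -m jog '0.5 0 0 0 0;0.5 0 0 0 0;0.5 0 0 50 0;0.5 0 0 60 0;0.5 0 20 60 -10' && python3 -m jog '0.5 0 30 0 -10;0.5 0 30 0 -10;0.5 0 30 0 -10;0.5 0 25 0 -10;0.5 0 0 0 -10' && python3 -m jog '0.5 0 0 0 -2;0.5 0 0 0 0'
python3 - <<'E'
from h import *
s=r.sense();c=cap('wrist','pics/w2.png');print(s['tcp_pos'],np.round(s['ee_rot'][:,0],3))
E
```

```text
time_s: 5.88
tcp_pos: [0.6519, -0.2782, 0.2305]
ee_rot: [[0.525, 0.851, 0.0], [0.851, -0.525, -0.001], [-0.001, 0.0, -1.0]]
wrist_force: [0.8, 0.2, 0.3]
gripper_width: 0.492
gripper_force: 0.0
time_s: 6.5
tcp_pos: [0.6524, -0.1604, 0.2291]
ee_rot: [[0.989, 0.149, 0.001], [0.149, -0.989, -0.0], [0.001, 0.0, -1.0]]
wrist_force: [-0.2, 0.2, -0.2]
gripper_width: 0.499
gripper_force: 0.0
time_s: 6.75
tcp_pos: [0.6523, -0.1623, 0.2288]
ee_rot: [[0.993, 0.119, 0.0], [0.119, -0.993, -0.0], [0.0, 0.0, -1.0]]
wrist_force: [-0.8, -0.3, -0.4]
gripper_width: 0.502
gripper_force: 0.0
[ 0.6522517  -0.16226248  0.22878802] [0.993 0.119 0.   ]
```

View pics/w2.png

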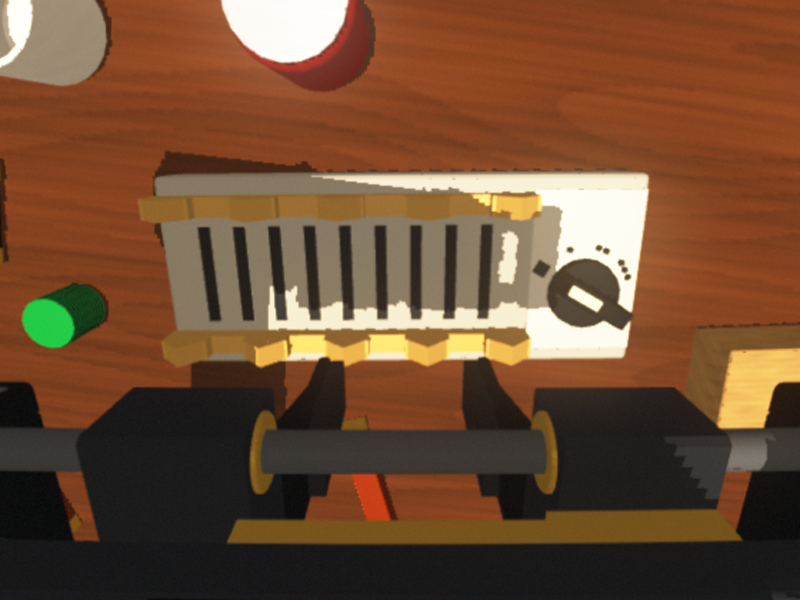

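The selector now points at the square mark (540,269), so the stand is off. Next I'll fit the stand's pose.

```bash
cat > fit.py <<'E'
from h import *
from scipy.optimize import least_squares
c=cap('wrist');k=1.4286
P=[((648,175),(70,-172.5,40)),((625,357),(-70,-172.5,40)),((157,178),(70,172.5,40)),((585,290),(-15,-132,49))]
U=[(187,156.5),(268,98.5),(348,40.5),(428,-17.5),(512,-75.5)]
def W(x,l): a=x[2];R=np.array([[np.cos(a),-np.sin(a)],[np.sin(a),np.cos(a)]]);p=R@np.array(l[:2])/1000;return [x[0]+p[0],x[1]+p[1],l[2]/1000]
def res(x):
    o=[]
    for uv,l in P:o+=list(proj(c,W(x,l))*k-uv)
    for u,y in U:o.append(proj(c,W(x,(-50,y,76)))[0]*k-u)
    return o
f=least_squares(res,[.651,-.161,.12],loss='soft_l1',f_scale=3);print(f.x,np.degrees(f.x[2]),np.round(res(f.x),1))
for y in (-46.5,11.5,69.5,127.5):print(y,np.round(np.array(W(f.x,(0,y,63)))*1000,1))
print('knob',W(f.x,(-15,-132,65)))
for q in pushers(cap('top'))[:9]: print(q)
E
python3 fit.py
```

```text
[ 0.64852508 -0.16370885  0.13379543] 7.665913566154714 [ 5.  -3.4  3.   1.6 -4.5  1.   2.3  4.5 -8.3 -6.2 -2.3  2.1  2.5]
-46.5 [ 654.7 -209.8   63. ]
11.5 [ 647.  -152.3   63. ]
69.5 [639.3 -94.8  63. ]
127.5 [631.5 -37.3  63. ]
knob [np.float64(0.6512674943146539), np.float64(-0.2965300811697337), 0.065]
([949.0, 178.0], np.float64(-89.4), [77.0, 209.0])
([637.0, 688.0], np.float64(-5.6), [157.0, 245.0])
([426.0, -162.0], np.float64(21.0), [23.0, 137.0])
([419.0, 165.0], np.float64(24.4), [23.0, 136.0])
([366.0, -329.0], np.float64(-37.9), [24.0, 138.0])
```

```bash
python3 -m jog '0.6 -57 0 -40 10;0.6 -57 0 -40 4;0.6 -57 0 -40 0;0.6 -55 0 -30 0;0.6 0 0 -10 0' && python3 -m jog '0.6 0 0 -35 0;0.6 0 0 -21 0;0 0 0 0 0;0 0 0 0 0;0 0 0 0 0' && python3 -m jog '0 0 0 0 0;0 0 0 20 0'
```

```text
time_s: 7.52
tcp_pos: [0.4364, -0.1618, 0.0789]
ee_rot: [[0.935, 0.353, -0.009], [0.353, -0.935, 0.001], [-0.008, -0.004, -1.0]]
wrist_force: [1.4, 0.2, 0.9]
gripper_width: 0.594
gripper_force: 0.0
time_s: 8.15
tcp_pos: [0.4449, -0.1617, 0.0262]
ee_rot: [[0.935, 0.355, 0.002], [0.355, -0.935, -0.0], [0.002, 0.001, -1.0]]
wrist_force: [-0.6, 0.8, 0.7]
gripper_width: 0.345
gripper_force: 0.3
time_s: 8.4
tcp_pos: [0.4429, -0.1616, 0.0448]
ee_rot: [[0.935, 0.354, -0.003], [0.354, -0.935, 0.0], [-0.003, -0.001, -1.0]]
wrist_force: [0.1, 0.2, -1.5]
gripper_width: 0.246
gripper_force: 30.0
```

```bash
python3 -m jog '0 0 0 -10 0;0 0 0 -10 0;0.5 0 0 0 0;0.5 0 0 0 0;0.5 0 0 0 0' && python3 -m jog '0.5 -8 -3 0 0;0.5 -7 -3 0 0;0.5 0 0 0 0'
python3 - <<'E'
from h import *
print(r.sense()['tcp_pos'])
for q in pushers(cap('top'))[1:9]: print(q)
cap('wrist','pics/w3.png')
E
```

```text
time_s: 9.02
tcp_pos: [0.4436, -0.1617, 0.0247]
ee_rot: [[0.935, 0.355, -0.001], [0.355, -0.935, 0.0], [-0.001, -0.0, -1.0]]
wrist_force: [0.1, -0.2, -0.3]
gripper_width: 0.467
gripper_force: 0.0
time_s: 9.4
tcp_pos: [0.4279, -0.168, 0.0252]
ee_rot: [[0.935, 0.354, -0.001], [0.354, -0.935, 0.0], [-0.001, -0.0, -1.0]]
wrist_force: [-0.3, 0.3, -0.4]
gripper_width: 0.497
gripper_force: 0.0
[ 0.42792449 -0.16795354  0.02521068]
([796.0, -76.0], np.float64(-81.7), [47.0, 71.0])
([637.0, 691.0], np.float64(-4.9), [154.0, 250.0])
([419.0, 165.0], np.float64(24.3), [23.0, 136.0])
([365.0, -329.0], np.float64(-37.8), [24.0, 137.0])
```

View pics/w3.png

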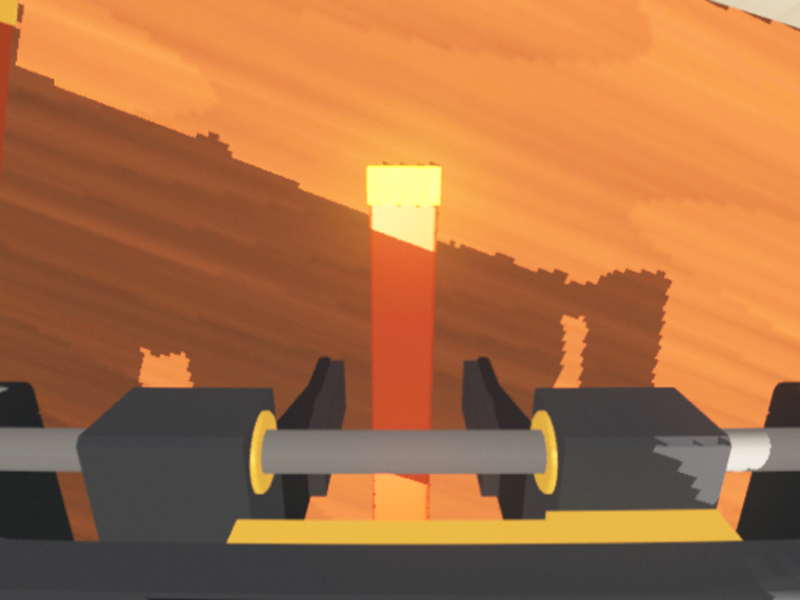

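The wrist view shows the pusher lying centred between the fingers, its brass far end at (404,165). I'll check its distance along the tool.

```bash
cat >> h.py <<'E'
def endpt():
    "brass far end of the pusher seen by the wrist camera, in tool x,y (mm); pusher on table"
    c=cap('wrist');s=r.sense();hsv=cv2.cvtColor(c['pixels'],cv2.COLOR_RGB2HSV)
    m=cv2.inRange(hsv,(20,110,150),(35,255,255));m[260:]=0;m[:,:190]=0;m[:,390:]=0
    n,l,st,_=cv2.connectedComponentsWithStats(m);i=1+st[1:,4].argmax();x,y,w,h,_=st[i]
    p=at(c,x+w/2,y,.022)-s['tcp_pos'];return (np.array(s['ee_rot']).T@p*1000).round(1),(x,y,w,h)
E
python3 - <<'E'
from h import *
s=r.sense();c=cap('wrist')
for u,v in [(367,165),(441,165)]:
    print((np.array(s['ee_rot']).T@(at(c,u/1.4286,v/1.4286,.022)-s['tcp_pos'])*1000).round(1))
print(endpt())
E
python3 -m jog '0.5 0 0 -6 0;0.5 0 0 -6 0;0 0 0 0 0;0 0 0 0 0;0 0 0 0 0'
```

```text
[ 78.3 -10.5   3.4]
[78.3 12.6  3.4]
(array([78.1,  1. ,  3.4]), (np.int32(256), np.int32(116), np.int32(53), np.int32(60)))
time_s: 10.22
tcp_pos: [0.429, -0.1677, 0.0133]
ee_rot: [[0.935, 0.355, 0.0], [0.355, -0.935, -0.0], [0.0, 0.0, -1.0]]
wrist_force: [-0.2, 0.7, -0.8]
gripper_width: 0.251
gripper_force: 30.0
```

```bash
python3 -m jog '0 0 0 30 0;0 0 0 50 0;0 30 3 50 -7;0 40 3 0 -6.6;0 45 4 0 0' && python3 -m jog '0 45 4 0 0;0 40 4 0 0;0 19 0 0 0;0 0 0 0 0'
```

```text
time_s: 10.85
tcp_pos: [0.5449, -0.1576, 0.1445]
ee_rot: [[0.992, 0.124, 0.002], [0.124, -0.992, 0.0], [0.002, -0.0, -1.0]]
wrist_force: [-1.2, 0.1, -0.0]
gripper_width: 0.255
gripper_force: 30.0
time_s: 11.35
tcp_pos: [0.6484, -0.1494, 0.1421]
ee_rot: [[0.992, 0.125, -0.001], [0.125, -0.992, 0.0], [-0.001, -0.0, -1.0]]
wrist_force: [-0.9, -0.3, -0.7]
gripper_width: 0.249
gripper_force: 30.0
```

```bash
python3 -m jog '0 0 0 -30 0;0 0 0 -20 0;0 0 0 -12 0;0 0 0 0 0' && python3 -m jog '0 0 0 -6 0;0 0 0 -6 0;0 0 0 0 0'
```

```text
time_s: 11.85
tcp_pos: [0.6469, -0.1497, 0.0806]
ee_rot: [[0.992, 0.125, -0.002], [0.125, -0.992, 0.0], [-0.002, -0.0, -1.0]]
wrist_force: [0.0, -0.6, -0.2]
gripper_width: 0.251
gripper_force: 30.0
time_s: 12.22
tcp_pos: [0.6476, -0.1496, 0.0688]
ee_rot: [[0.992, 0.125, -0.001], [0.125, -0.992, 0.0], [-0.001, -0.0, -1.0]]
wrist_force: [0.4, 0.6, -0.8]
gripper_width: 0.254
gripper_force: 30.0
```

```bash
python3 -m jog '0 0 0 -3 0;0 0 0 0 0;0.45 0 0 0 0;0.45 0 0 0 0;0.45 0 0 0 0' && python3 -m jog '0.5 0 0 30 0;0.5 0 0 50 0;0.5 -30 0 20 0;0.5 -40 30 0 0;0.5 -40 30 0 0' && python3 -m jog '0.6 -40 30 0 0;0.6 -35 30 0 0;0.6 -15 25 0 -5;0.6 -10 10 0 0;0.6 0 0 0 0'
python3 - <<'E'
from h import *
print(r.sense()['tcp_pos'])
for q in pushers(cap('top'))[1:9]: print(q)
cap('wrist','pics/w4.png')
E
```

```text
time_s: 12.85
tcp_pos: [0.6481, -0.1497, 0.0664]
ee_rot: [[0.992, 0.125, 0.0], [0.125, -0.992, -0.0], [0.0, 0.0, -1.0]]
wrist_force: [-0.4, 1.1, -0.1]
gripper_width: 0.432
gripper_force: 0.0
time_s: 13.48
tcp_pos: [0.5369, -0.0893, 0.1666]
ee_rot: [[0.992, 0.124, 0.001], [0.124, -0.992, 0.0], [0.001, -0.0, -1.0]]
wrist_force: [0.4, 1.0, -1.0]
gripper_width: 0.5
gripper_force: 0.0
time_s: 14.1
tcp_pos: [0.4378, 0.0056, 0.1665]
ee_rot: [[0.999, 0.04, 0.001], [0.04, -0.999, 0.0], [0.001, -0.0, -1.0]]
wrist_force: [-0.0, 0.1, 0.3]
gripper_width: 0.596
gripper_force: 0.0
[0.43780958 0.00562842 0.16653904]
([797.0, -76.0], np.float64(-82.3), [48.0, 72.0])
([637.0, 691.0], np.float64(-5.0), [153.0, 250.0])
([656.0, -157.0], np.float64(6.3), [24.0, 144.0])
([365.0, -329.0], np.float64(-37.8), [24.0, 137.0])
```

View pics/w4.png

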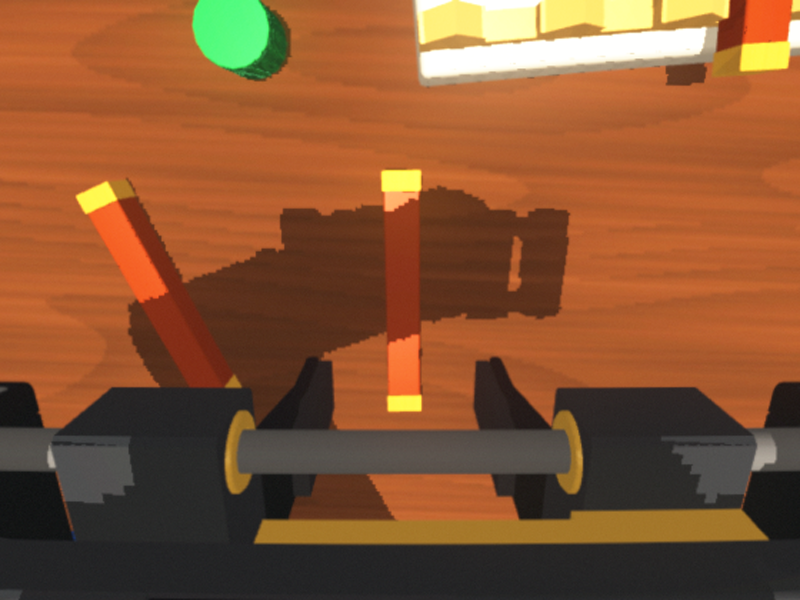

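The pusher lies straight, from (401,170) to (404,411). The previous one is seated at upper right (760,40).

```bash
cat > ends.py <<'E'
import sys
from h import *
s=r.sense();c=cap('wrist');a=[float(x) for x in sys.argv[1:5]];z=.022
A=at(c,a[0]/1.42857,a[1]/1.42857,z);B=at(c,a[2]/1.42857,a[3]/1.42857,z)
m=(A+B)/2;d=A-B;yaw=np.degrees(np.arctan2(*s['ee_rot'][:2,0][::-1]))
print('mid',(m*1000).round(1),'len',np.hypot(*d[:2])*1000,'ang',np.degrees(np.arctan2(d[1],d[0])),'yaw',yaw,'move',((m-s['tcp_pos'])*1000).round(1))
E
python3 ends.py 401 170 404 411
```

```text
mid [428.8   4.4  22. ] len 161.68581809001748 ang 2.86809870924449 yaw 2.1976895088511514 move [  -9.7   -0.7 -144.3]
```

```bash
python3 -m jog '0.5 -5 0 -40 0.6;0.5 -4 0 -40 0;0.5 0 0 -35 0;0.5 0 0 -25 0;0.5 0 0 -14 0' && python3 -m jog '0.5 0 0 0 0;0 0 0 0 0;0 0 0 0 0;0 0 0 0 0'
```

```text
time_s: 14.88
tcp_pos: [0.4289, 0.0044, 0.0105]
ee_rot: [[0.999, 0.047, -0.002], [0.047, -0.999, -0.001], [-0.002, 0.001, -1.0]]
wrist_force: [-0.2, -0.1, -0.6]
gripper_width: 0.499
gripper_force: 0.0
time_s: 15.38
tcp_pos: [0.4294, 0.0054, 0.0128]
ee_rot: [[0.999, 0.048, 0.001], [0.048, -0.999, 0.001], [0.001, -0.0, -1.0]]
wrist_force: [-0.2, -0.6, 1.4]
gripper_width: 0.247
gripper_force: 30.0
```

```bash
python3 -m jog '0 0 0 30 0;0 0 0 50 0;0 30 -16 50 4.5;0 40 -18 0 0;0 40 -20 0 0' && python3 -m jog '0 40 -20 0 0;0 40 -20 0 0;0 20 -4 0 0;0 0 0 0 0' && python3 -m jog '0 0 0 -30 0;0 0 0 -20 0;0 0 0 -12 0;0 0 0 -6 0;0 0 0 -6 0'
```

```text
time_s: 16.0
tcp_pos: [0.5402, -0.049, 0.1437]
ee_rot: [[0.992, 0.127, 0.003], [0.127, -0.992, 0.001], [0.003, -0.001, -1.0]]
wrist_force: [-0.6, 0.1, -0.5]
gripper_width: 0.251
gripper_force: 30.0
time_s: 16.5
tcp_pos: [0.6394, -0.0931, 0.1413]
ee_rot: [[0.992, 0.126, -0.001], [0.126, -0.992, 0.0], [-0.001, -0.0, -1.0]]
wrist_force: [-1.7, -0.4, -2.1]
gripper_width: 0.255
gripper_force: 30.0
time_s: 17.12
tcp_pos: [0.6393, -0.0925, 0.0688]
ee_rot: [[0.992, 0.127, 0.001], [0.127, -0.992, -0.0], [0.001, 0.0, -1.0]]
wrist_force: [0.6, 0.8, 0.6]
gripper_width: 0.25
gripper_force: 30.0
```

```bash
python3 -m jog '0 0 0 -3 0;0 0 0 0 0;0.45 0 0 0 0;0.45 0 0 0 0;0.45 0 0 0 0' && python3 -m jog '0.5 0 0 30 0;0.5 0 0 50 0;0.5 -30 10 20 0;0.5 -35 45 0 4;0.5 -35 45 0 4' && python3 -m jog '0.6 -35 45 0 4;0.6 -35 45 0 4;0.6 -20 45 0 0;0.6 -10 22 0 0;0.6 0 0 0 0'
python3 - <<'E'
from h import *
print(r.sense()['tcp_pos'])
for q in pushers(cap('top'))[1:9]: print(q)
cap('wrist','pics/w5.png')
E
```

```text
time_s: 17.75
tcp_pos: [0.6391, -0.0927, 0.0655]
ee_rot: [[0.992, 0.127, 0.001], [0.127, -0.992, -0.0], [0.001, 0.0, -1.0]]
wrist_force: [0.2, -0.4, -0.9]
gripper_width: 0.434
gripper_force: 0.0
time_s: 18.38
tcp_pos: [0.5381, 0.008, 0.1657]
ee_rot: [[0.964, 0.264, 0.001], [0.264, -0.964, 0.0], [0.002, -0.0, -1.0]]
wrist_force: [0.4, 1.0, 0.1]
gripper_width: 0.499
gripper_force: 0.0
time_s: 19.0
tcp_pos: [0.4385, 0.1656, 0.1657]
ee_rot: [[0.917, 0.398, 0.001], [0.398, -0.917, 0.001], [0.001, -0.0, -1.0]]
wrist_force: [0.2, -0.3, 0.5]
gripper_width: 0.599
gripper_force: 0.0
[0.43848224 0.16564241 0.16566108]
([637.0, 688.0], np.float64(-5.5), [157.0, 246.0])
([656.0, -157.0], np.float64(6.4), [24.0, 144.0])
([650.0, -96.0], np.float64(7.2), [23.0, 145.0])
([366.0, -329.0], np.float64(-37.9), [24.0, 137.0])
```

View pics/w5.png

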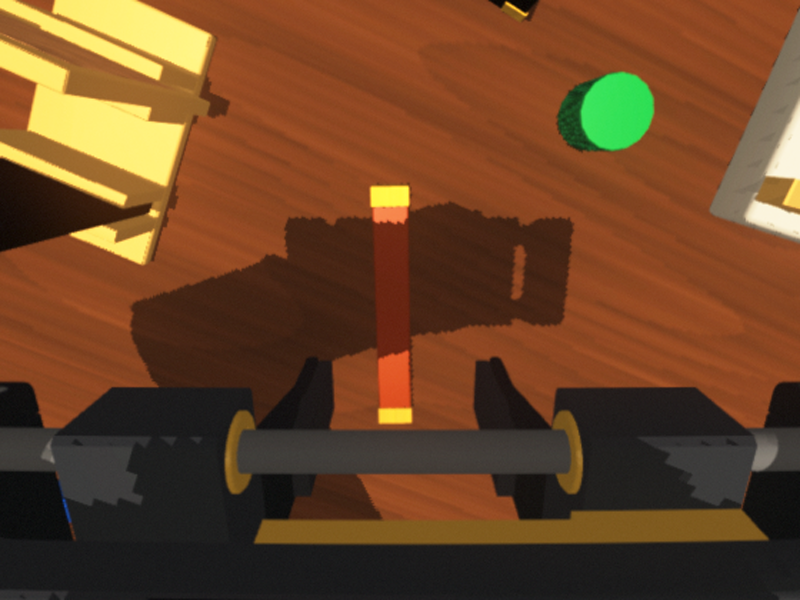

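The pusher runs from (390,185) to (395,423), with the rack to the left and the chips at (617,112).

```bash
python3 ends.py 390 185.5 395 423
```

```text
mid [419.1 162.3  22. ] len 161.66897203158658 ang 24.073442010571227 yaw 23.29655906896354 move [ -19.8   -1.9 -143.4]
```

```bash
python3 -m jog '0.5 -10 -2 -40 1;0.5 -9 0 -40 0;0.5 0 0 -35 0;0.5 0 0 -25 0;0.5 0 0 -12 0' && python3 -m jog '0.5 0 0 0 0;0 0 0 0 0;0 0 0 0 0;0 0 0 0 0'
```

```text
time_s: 19.77
tcp_pos: [0.4199, 0.1611, 0.0119]
ee_rot: [[0.912, 0.409, -0.002], [0.409, -0.912, -0.002], [-0.002, 0.001, -1.0]]
wrist_force: [0.3, 0.2, 0.4]
gripper_width: 0.498
gripper_force: 0.0
time_s: 20.27
tcp_pos: [0.4203, 0.1627, 0.0139]
ee_rot: [[0.912, 0.411, 0.001], [0.411, -0.912, 0.001], [0.002, -0.001, -1.0]]
wrist_force: [0.6, -0.2, 3.5]
gripper_width: 0.253
gripper_force: 30.0
```

```bash
python3 -m jog '0 0 0 30 0;0 0 0 50 0;0 30 -30 50 -7;0 40 -40 0 -7;0 40 -40 0 -3' && python3 -m jog '0 40 -40 0 0;0 40 -40 0 0;0 22 -8 0 0;0 0 0 0 0' && python3 -m jog '0 0 0 -30 0;0 0 0 -20 0;0 0 0 -12 0;0 0 0 -6 0;0 0 0 -6 0'
```

```text
time_s: 20.9
tcp_pos: [0.5297, 0.053, 0.1423]
ee_rot: [[0.992, 0.126, 0.003], [0.126, -0.992, 0.001], [0.003, -0.001, -1.0]]
wrist_force: [0.6, 0.4, -1.3]
gripper_width: 0.247
gripper_force: 30.0
time_s: 21.4
tcp_pos: [0.6311, -0.0353, 0.14]
ee_rot: [[0.992, 0.124, -0.001], [0.124, -0.992, 0.0], [-0.001, -0.0, -1.0]]
wrist_force: [-0.7, 0.1, -0.8]
gripper_width: 0.251
gripper_force: 30.0
time_s: 22.02
tcp_pos: [0.6309, -0.034, 0.0674]
ee_rot: [[0.992, 0.127, 0.001], [0.127, -0.992, 0.0], [0.001, 0.0, -1.0]]
wrist_force: [0.5, 0.0, -0.6]
gripper_width: 0.251
gripper_force: 30.0
```

```bash
python3 -m jog '0 0 0 -2 0;0 0 0 0 0;0.45 0 0 0 0;0.45 0 0 0 0;0.45 0 0 0 0' && python3 -m jog '0.5 0 0 30 0;0.5 0 0 50 0;0.5 -30 -10 20 0;0.5 -33 -40 0 -7;0.5 -33 -40 0 -7' && python3 -m jog '0.6 -33 -40 0 -7;0.6 -33 -40 0 -7;0.6 -33 -40 0 -7;0.6 -33 -40 0 -7;0.6 -28 -44 0 -3' && python3 -m jog '0.6 0 0 0 0'
python3 - <<'E'
from h import *
print(r.sense()['tcp_pos'])
for q in pushers(cap('top'))[1:9]: print(q)
cap('wrist','pics/w6.png')
E
```

```text
time_s: 22.65
tcp_pos: [0.6306, -0.0344, 0.0647]
ee_rot: [[0.992, 0.126, 0.0], [0.126, -0.992, -0.0], [-0.0, 0.0, -1.0]]
wrist_force: [0.1, -0.5, 0.1]
gripper_width: 0.432
gripper_force: 0.0
time_s: 23.28
tcp_pos: [0.5337, -0.1249, 0.1652]
ee_rot: [[0.993, -0.12, 0.001], [-0.12, -0.993, 0.0], [0.001, -0.0, -1.0]]
wrist_force: [0.9, -0.1, -0.1]
gripper_width: 0.5
gripper_force: 0.0
time_s: 23.9
tcp_pos: [0.3733, -0.3293, 0.1651]
ee_rot: [[0.79, -0.613, 0.001], [-0.613, -0.79, -0.0], [0.001, -0.0, -1.0]]
wrist_force: [1.5, -0.2, 0.4]
gripper_width: 0.6
gripper_force: 0.0
time_s: 24.02
tcp_pos: [0.3726, -0.3304, 0.1648]
ee_rot: [[0.788, -0.616, -0.0], [-0.616, -0.788, -0.0], [-0.0, 0.0, -1.0]]
wrist_force: [0.7, -0.1, -0.8]
gripper_width: 0.6
gripper_force: 0.0
[ 0.37259313 -0.33035194  0.16479184]
([797.0, -77.0], np.float64(-87.3), [48.0, 71.0])
([637.0, 691.0], np.float64(-5.2), [153.0, 250.0])
([656.0, -157.0], np.float64(6.5), [24.0, 144.0])
([650.0, -96.0], np.float64(7.2), [23.0, 145.0])
([640.0, -35.0], np.float64(7.2), [23.0, 142.0])
```

View pics/w6.png

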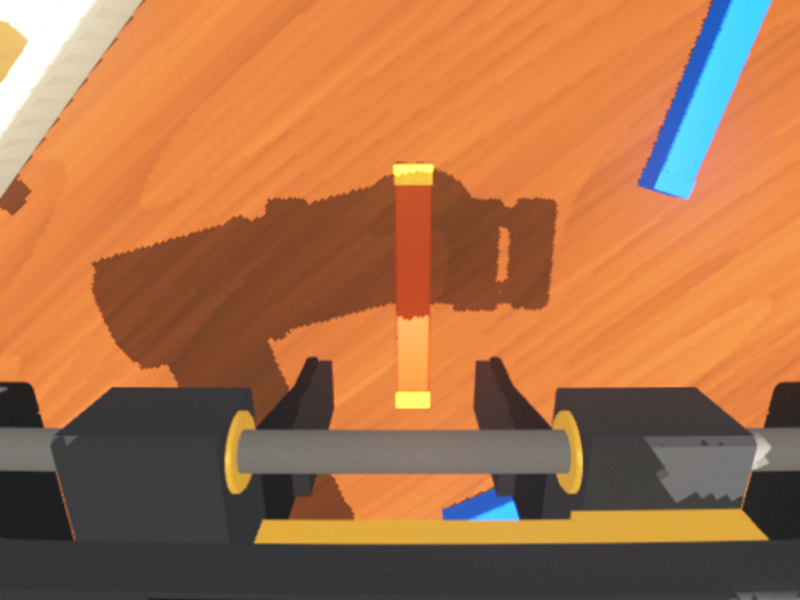

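The pusher runs from (413,164) to (413,408). The blue bars stay clear of the fingers.

```bash
python3 ends.py 413 164.5 413 408
```

```text
mid [ 365.3 -330.1   22. ] len 161.67182908564834 ang -37.43999814978488 yaw -37.797715548702904 move [  -9.    -1.5 -142.8]
```

```bash
python3 -m jog '0.5 -4 0 -40 0;0.5 -4 0 -40 0;0.5 0 0 -35 0;0.5 0 0 -25 0;0.5 0 0 -12 0' && python3 -m jog '0.5 0 0 0 0;0 0 0 0 0;0 0 0 0 0;0 0 0 0 0'
```

```text
time_s: 24.8
tcp_pos: [0.3669, -0.3271, 0.0116]
ee_rot: [[0.792, -0.61, -0.002], [-0.61, -0.792, 0.001], [-0.002, 0.001, -1.0]]
wrist_force: [1.3, 0.3, 0.2]
gripper_width: 0.505
gripper_force: 0.0
time_s: 25.3
tcp_pos: [0.3669, -0.3285, 0.0136]
ee_rot: [[0.791, -0.612, 0.001], [-0.612, -0.791, -0.001], [0.002, -0.0, -1.0]]
wrist_force: [-0.1, 0.0, 3.9]
gripper_width: 0.249
gripper_force: 30.1
```

```bash
python3 -m jog '0 0 0 30 0;0 0 0 50 0;0 30 15 50 6.4;0 37 15 0 6.4;0 37 15 0 6.4' && python3 -m jog '0 37 15 0 6.4;0 37 15 0 6.4;0 37 15 0 6.4;0 37 15 0 6.5;0 35 16 0 0' && python3 -m jog '0 0 0 0 0;0 0 0 0 0'
```

```text
time_s: 25.92
tcp_pos: [0.4715, -0.2828, 0.1442]
ee_rot: [[0.949, -0.315, 0.003], [-0.315, -0.949, -0.0], [0.003, -0.001, -1.0]]
wrist_force: [-0.3, -0.9, -1.5]
gripper_width: 0.249
gripper_force: 30.0
time_s: 26.55
tcp_pos: [0.6543, -0.2068, 0.1427]
ee_rot: [[0.992, 0.125, -0.0], [0.125, -0.992, 0.0], [-0.0, -0.0, -1.0]]
wrist_force: [0.1, -0.6, -1.2]
gripper_width: 0.252
gripper_force: 30.0
time_s: 26.8
tcp_pos: [0.6527, -0.2073, 0.1424]
ee_rot: [[0.992, 0.125, -0.002], [0.125, -0.992, 0.0], [-0.001, -0.001, -1.0]]
wrist_force: [-0.4, 0.1, -0.6]
gripper_width: 0.254
gripper_force: 30.0
```

```bash
python3 -m jog '0 1 0 -30 0;0 0 0 -20 0;0 0 0 -12 0;0 0 0 -6 0;0 0 0 -6 0' && python3 -m jog '0 0 0 -3 0;0 0 0 0 0;0.45 0 0 0 0;0.45 0 0 0 0;0.45 0 0 0 0' && python3 -m jog '0.5 0 0 30 0;0.5 0 0 50 0;0.5 0 0 60 0;0.5 0 20 60 0;0.5 -20 50 0 -10' && python3 -m jog '0.5 -20 50 0 -9.7;0.5 -20 50 0 -9.7;0.5 -20 50 0 -9.7;0.5 -20 50 0 -9.7;0.5 -20 50 0 -9.7' && python3 -m jog '0.5 -20 50 0 -9.7;0.5 -20 50 0 -9.7;0.5 -20 50 0 -9.7;0.5 -20 50 0 -9.7;0.5 -20 50 0 0' && python3 -m jog '0.5 0 0 0 0;0.5 0 0 0 0'
python3 - <<'E'
from h import *
print(r.sense()['tcp_pos'],r.sense()['joints'])
for q in pushers(cap('top'),.074)[1:9]: print(q)
cap('wrist','pics/w7.png')
E
```

```text
time_s: 27.42
tcp_pos: [0.6548, -0.2076, 0.0695]
ee_rot: [[0.992, 0.125, 0.001], [0.125, -0.992, -0.0], [0.001, 0.001, -1.0]]
wrist_force: [1.0, -0.9, 0.4]
gripper_width: 0.248
gripper_force: 30.0
time_s: 28.05
tcp_pos: [0.6547, -0.2073, 0.0662]
ee_rot: [[0.992, 0.125, 0.001], [0.125, -0.992, -0.0], [0.001, 0.0, -1.0]]
wrist_force: [-0.2, 0.2, -1.1]
gripper_width: 0.431
gripper_force: 0.0
time_s: 28.68
tcp_pos: [0.6377, -0.1386, 0.2716]
ee_rot: [[0.998, -0.057, 0.013], [-0.057, -0.998, -0.002], [0.013, 0.001, -1.0]]
wrist_force: [0.4, 0.9, -1.0]
gripper_width: 0.496
gripper_force: 0.0
time_s: 29.3
tcp_pos: [0.5337, 0.114, 0.2656]
ee_rot: [[0.621, -0.784, 0.001], [-0.784, -0.621, 0.0], [0.0, -0.001, -1.0]]
wrist_force: [1.3, 0.6, -0.6]
gripper_width: 0.495
gripper_force: 0.0
time_s: 29.92
tcp_pos: [0.4336, 0.364, 0.2656]
ee_rot: [[-0.003, -1.0, 0.0], [-1.0, 0.003, 0.001], [-0.001, -0.0, -1.0]]
wrist_force: [0.9, 0.0, -0.5]
gripper_width: 0.501
gripper_force: 0.0
time_s: 30.18
tcp_pos: [0.4343, 0.3624, 0.2651]
ee_rot: [[-0.002, -1.0, -0.0], [-1.0, 0.002, -0.0], [0.0, 0.0, -1.0]]
wrist_force: [-0.0, -0.2, 0.5]
gripper_width: 0.501
gripper_force: 0.0
[0.43432395 0.36235452 0.26514855] [ 5.62504817e+01  1.49550571e+01 -4.82843546e+00  3.74219564e-03
 -7.02364975e+01 -5.63499061e+01]
([780.0, -72.0], np.float64(-84.4), [45.0, 68.0])
([628.0, 660.0], np.float64(-5.7), [145.0, 238.0])
([654.0, -206.0], np.float64(7.0), [22.0, 139.0])
([646.0, -149.0], np.float64(6.4), [23.0, 137.0])
([640.0, -91.0], np.float64(7.2), [22.0, 138.0])
([630.0, -33.0], np.float64(7.1), [22.0, 136.0])
```

View pics/w7.png

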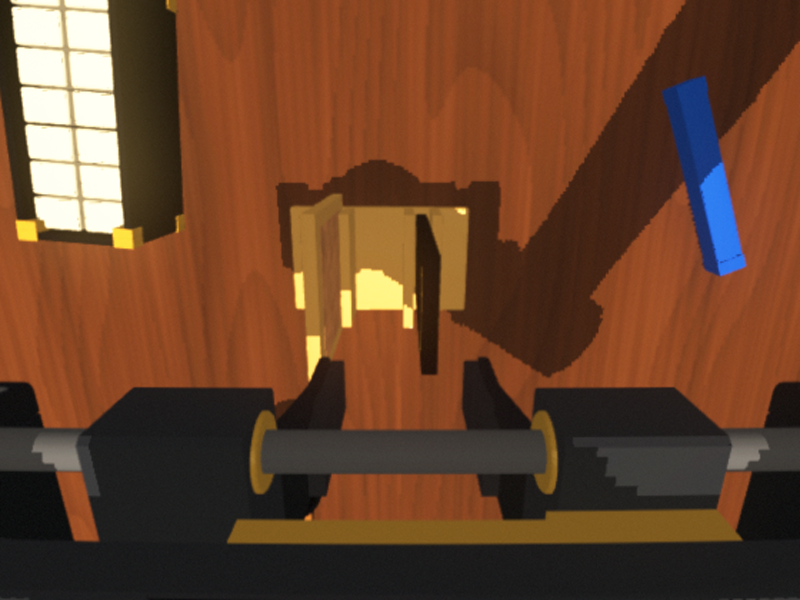

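All four pushers sit in their notches. In the rack the lid's top edge runs to (421-437,373), and the score board is at (320,280).

Run:
```python
from h import *
c=cap('wrist');k=1/1.42857
print(F(c),c['origin'])
for u,v in [(421,373),(437,373)]: print('lid +y end',np.round(at(c,u*k,v*k,.175)*1000))
for x in (.416,.4205,.425):
  for y in (.335,.403): print(x,y,[np.round(proj(c,[x,y,z])/k) for z in (.175,.055,.01)])
for n,u,v in [('rTL',291,207),('rTR',467,208),('rBR',465,310)]: print(n,np.round(at(c,u*k,v*k,.01)*1000))
for n,u,v,z in [('caseFL',127,228,.085),('caseBL',15,222,.085),('caseFR',107,0,.085)]: print(n,np.round(at(c,u*k,v*k,z)*1000))
a=c['pixels'][:,:,::-1][130:275,190:345];cv2.imwrite('pics/c2.png',cv2.resize(a,None,fx=4,fy=4,interpolation=cv2.INTER_CUBIC))
```

```text
340.8048144421242 [0.43518892 0.27761687 0.4197054 ]
lid +y end [425. 396. 175.]
lid +y end [417. 397. 175.]
0.416 0.335 [array([440., 264.]), array([428., 228.]), array([426., 219.])]
0.416 0.403 [array([438., 384.]), array([427., 314.]), array([425., 297.])]
0.4205 0.335 [array([431., 264.]), array([422., 228.]), array([420., 219.])]
0.4205 0.403 [array([430., 384.]), array([422., 314.]), array([420., 297.])]
0.425 0.335 [array([423., 264.]), array([416., 228.]), array([415., 219.])]
0.425 0.403 [array([422., 384.]), array([416., 314.]), array([415., 297.])]
rTL [528. 324.  10.]
rTR [382. 326.  10.]
rBR [380. 415.  10.]
caseFL [627. 329.  85.]
caseBL [706. 324.  85.]
caseFR [616. 189.  85.]
```

View pics/c2.png

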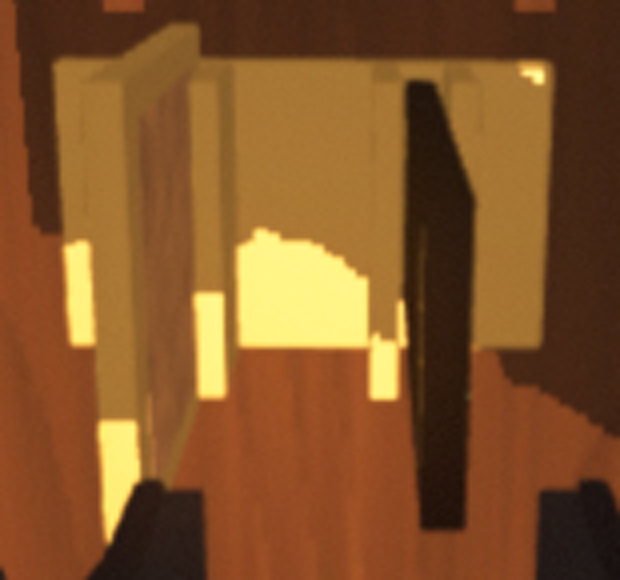

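```bash
python3 - <<'E'
from h import *
c=cap('wrist');k=1/1.42857
for n,u,v,z in [('FL top',141,247,.085),('FL base',183,226,0.0),('F rim top',118,0,.085)]: print(n,np.round(at(c,u*k,v*k,z)*1000))
t=cap('top')
for n,u,v,z in [('FL base',158.5,172,0),('FR base',218,176.5,0),('FL top',149,167.5,.085),('FR top',215.5,173,.085),('BL top',151.5,138,.085),('BR top',218.5,143,.085)]: print(n,np.round(at(t,u,v,z)*1000))
E
python3 -m jog '0.4 -13 0 -30 0;0.4 0 0 -40 0;0.4 0 0 -25 0;0.4 0 0 -15 0;0.4 0 0 -5 0' && python3 -m jog '0.4 0 0 0 0'
```

```text
FL top [619. 342.  85.]
FL base [626. 341.   0.]
F rim top [609. 189.  85.]
FL base [625. 343.   0.]
FR base [611. 166.   0.]
FL top [622. 344.  85.]
FR top [607. 161.  85.]
BL top [705. 340.  85.]
BR top [692. 154.  85.]
time_s: 31.05
tcp_pos: [0.4218, 0.3621, 0.1497]
ee_rot: [[-0.003, -1.0, -0.0], [-1.0, 0.003, -0.001], [0.001, 0.0, -1.0]]
wrist_force: [1.4, -0.3, 0.2]
gripper_width: 0.396
gripper_force: 0.0
time_s: 31.18
tcp_pos: [0.422, 0.3627, 0.1507]
ee_rot: [[-0.002, -1.0, 0.001], [-1.0, 0.002, 0.001], [-0.001, -0.001, -1.0]]
wrist_force: [-0.0, 0.4, -0.5]
gripper_width: 0.401
gripper_force: 0.0
```

```bash
python3 -m jog '0 0 0 0 0;0 0 0 0 0;0 0 0 0 0;0 0 0 0 0' && python3 -m jog '0 0 0 20 0;0 0 0 30 0;0 0 0 30 0;0 0 0 30 0;0 0 0 40 0'
```

```text
time_s: 31.68
tcp_pos: [0.4214, 0.3626, 0.1505]
ee_rot: [[-0.002, -1.0, -0.0], [-1.0, 0.002, 0.0], [-0.0, 0.0, -1.0]]
wrist_force: [-1.2, 0.6, 1.9]
gripper_width: 0.103
gripper_force: 30.0
time_s: 32.3
tcp_pos: [0.4209, 0.3619, 0.2999]
ee_rot: [[-0.002, -1.0, -0.002], [-1.0, 0.002, -0.002], [0.002, 0.002, -1.0]]
wrist_force: [1.1, 0.2, -1.5]
gripper_width: 0.102
gripper_force: 30.0
```

```bash
python3 -m jog '0 30 -20 5 -4.7;0 40 -25 0 0;0 40 -25 0 0;0 40 -25 0 0;0 24 -12 0 0' && python3 -m jog '0 0 0 -40 0;0 0 0 -40 0;0 0 0 -40 0;0 0 0 -25 0;0 0 0 -8 0' && python3 -m jog '0 0 0 0 0'
```

```text
time_s: 32.92
tcp_pos: [0.5968, 0.2539, 0.304]
ee_rot: [[-0.086, -0.996, -0.002], [-0.996, 0.086, -0.001], [0.001, 0.001, -1.0]]
wrist_force: [-0.2, -0.1, -1.6]
gripper_width: 0.103
gripper_force: 30.0
time_s: 33.55
tcp_pos: [0.5944, 0.2548, 0.1496]
ee_rot: [[-0.084, -0.996, -0.004], [-0.996, 0.084, -0.003], [0.003, 0.004, -1.0]]
wrist_force: [0.1, 0.9, -1.6]
gripper_width: 0.106
gripper_force: 30.0
time_s: 33.67
tcp_pos: [0.5956, 0.2555, 0.1521]
ee_rot: [[-0.084, -0.996, -0.0], [-0.996, 0.084, -0.0], [0.0, 0.0, -1.0]]
wrist_force: [0.4, -0.3, -1.5]
gripper_width: 0.101
gripper_force: 30.0
```

```bash
python3 -m jog '0 0 0 -6 0;0 0 0 -3 0;0 0 0 0 0' && python3 -m jog '0 0 0 -2 0;0 0 0 0 0' && python3 -m jog '0 0 0 -2 0;0 0 0 0 0'; python3 -c "
from h import *
cap('wrist','pics/w8.png')"
```

```text
time_s: 34.05
tcp_pos: [0.5955, 0.2555, 0.1433]
ee_rot: [[-0.084, -0.996, 0.0], [-0.996, 0.084, 0.0], [-0.0, -0.0, -1.0]]
wrist_force: [-0.3, -0.5, -1.8]
gripper_width: 0.099
gripper_force: 30.0
time_s: 34.3
tcp_pos: [0.5955, 0.2555, 0.1411]
ee_rot: [[-0.084, -0.996, -0.0], [-0.996, 0.084, -0.0], [0.0, 0.0, -1.0]]
wrist_force: [-0.2, -0.7, -1.8]
gripper_width: 0.1
gripper_force: 30.0
time_s: 34.55
tcp_pos: [0.596, 0.2556, 0.1405]
ee_rot: [[-0.084, -0.996, 0.002], [-0.996, 0.084, 0.0], [-0.0, -0.001, -1.0]]
wrist_force: [-0.8, -1.4, 4.8]
gripper_width: 0.102
gripper_force: 30.0
```

View pics/w8.png

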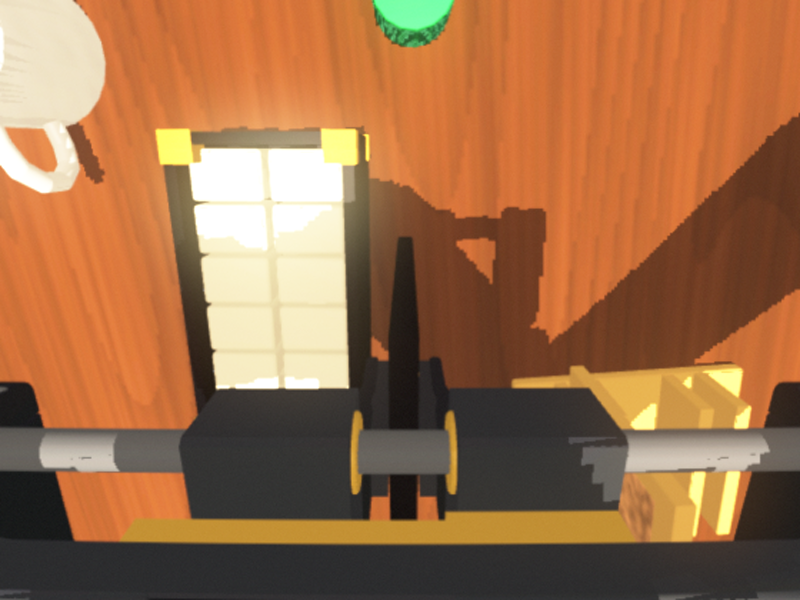

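The lid stands on the table, its base edge at (397-412,238) about 17 mm in front of the case. Loosen slightly and guide it into the lean.

```bash
python3 -m jog '0.13 0 0 0 0;0.16 0 0 0 0;0.2 0 0 0 0;0.24 0 0 0 0;0.24 0 0 0 0' && python3 -m jog '0.24 3 0 0 0;0.24 3 -1 0 0;0.24 3 0 0 0;0.24 3 0 0 0;0.24 3 0 0 0' && python3 -m jog '0.24 3 -1 0 0;0.24 3 0 0 0;0.24 3 0 0 0;0.24 3 0 0 0;0.24 0 0 0 0'; python3 -c "
from h import *
cap('wrist','pics/w9.png')"
```

```text
time_s: 35.22
tcp_pos: [0.5955, 0.2555, 0.139]
ee_rot: [[-0.084, -0.996, -0.0], [-0.996, 0.084, -0.0], [0.0, 0.0, -1.0]]
wrist_force: [-0.4, -0.7, -0.3]
gripper_width: 0.234
gripper_force: 0.0
time_s: 35.85
tcp_pos: [0.6108, 0.2544, 0.1391]
ee_rot: [[-0.084, -0.996, -0.0], [-0.996, 0.084, -0.0], [0.0, 0.0, -1.0]]
wrist_force: [-0.5, 0.6, 0.5]
gripper_width: 0.238
gripper_force: 0.0
time_s: 36.48
tcp_pos: [0.6227, 0.2535, 0.139]
ee_rot: [[-0.084, -0.996, -0.0], [-0.996, 0.084, -0.0], [0.0, 0.0, -1.0]]
wrist_force: [0.6, 0.3, 0.1]
gripper_width: 0.241
gripper_force: 0.0
```

View pics/w9.png

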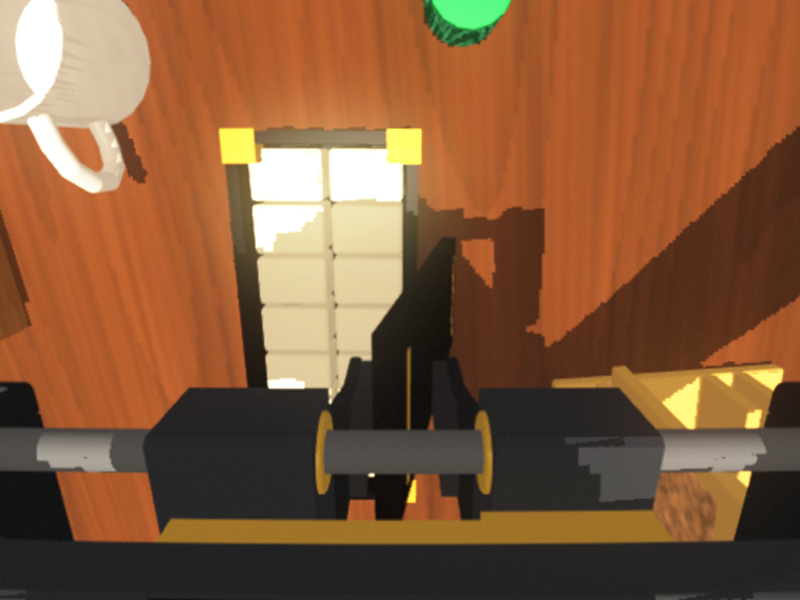

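The lid leans from its base at (450,240) towards the case, its top near (373,340), between the fingers. Open gradually, then lift away.

```bash
python3 -m jog '0.27 0 0 0 0;0.3 0 0 0 0;0.35 0 0 0 0;0.4 0 0 0 0;0.45 0 0 0 0' && python3 -m jog '0.55 0 0 0 0;0.6 0 0 0 0;0.6 0 0 0 0' && python3 -m jog '0.6 0 0 20 0;0.6 0 0 40 0;0.6 0 0 50 0;0.6 20 -10 40 0;0.6 30 -50 0 0' && python3 -m jog '0.6 0 -20 0 0;0.6 0 0 0 0'
python3 - <<'E'
from h import *
c=cap('wrist','pics/w10.png');print(r.sense()['tcp_pos'])
d=cap('scene')['pixels'][:,:,::-1][180:290,320:440]
im=cv2.resize(c['pixels'][:,:,::-1],(500,375));e=cv2.resize(d,None,fx=2.5,fy=2.5,interpolation=cv2.INTER_CUBIC)
o=np.zeros((375,800,3),np.uint8);o[:,:500]=im;o[:e.shape[0],500:500+e.shape[1]]=e;cv2.imwrite('pics/m1.png',o)
E
```

```text
time_s: 37.15
tcp_pos: [0.6225, 0.2535, 0.1392]
ee_rot: [[-0.084, -0.996, 0.0], [-0.996, 0.084, 0.0], [-0.0, -0.0, -1.0]]
wrist_force: [0.4, 0.0, -0.2]
gripper_width: 0.426
gripper_force: 0.0
time_s: 37.52
tcp_pos: [0.6225, 0.2535, 0.1392]
ee_rot: [[-0.084, -0.996, 0.0], [-0.996, 0.084, 0.0], [-0.0, -0.0, -1.0]]
wrist_force: [0.8, 0.2, -0.5]
gripper_width: 0.587
gripper_force: 0.0
time_s: 38.15
tcp_pos: [0.6741, 0.1957, 0.2945]
ee_rot: [[-0.079, -0.997, 0.009], [-0.997, 0.079, 0.004], [-0.005, -0.009, -1.0]]
wrist_force: [0.1, -0.4, -0.9]
gripper_width: 0.599
gripper_force: 0.0
time_s: 38.4
tcp_pos: [0.6722, 0.1719, 0.2888]
ee_rot: [[-0.086, -0.996, -0.001], [-0.996, 0.086, -0.0], [0.0, 0.001, -1.0]]
wrist_force: [-1.1, 0.0, -0.8]
gripper_width: 0.601
gripper_force: 0.0
[0.67210829 0.17311144 0.28883279]
```

View pics/m1.png

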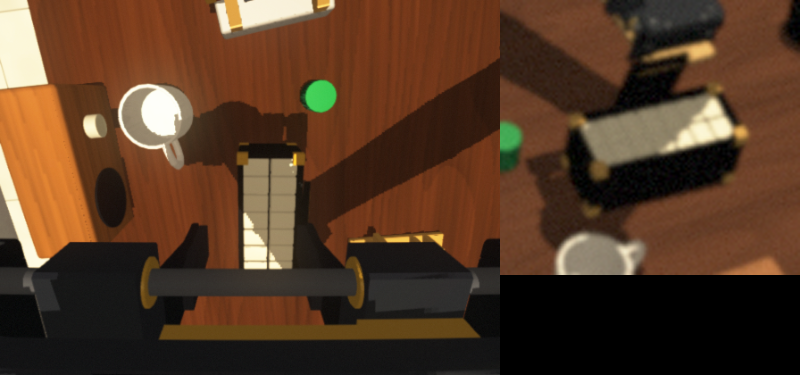

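The scene crop (right) shows the lid standing and leaning against the near side of the case. Next: numeric checks, then the selector.

```bash
python3 - <<'E'
from h import *
for q in pushers(cap('top'),.074)[1:9]: print(q)
E
python3 -m jog '0.6 -3 -45 0 -9;0.6 -2 -45 0 -9;0.6 -2 -45 0 0;0.6 -2 -45 0 0;0.6 -2 -45 0 0' && python3 -m jog '0.6 -2 -45 0 0;0.6 -2 -45 0 0;0.6 -2 -45 0 0;0.6 -2 -45 0 0;0.6 -2 -45 0 0' && python3 -m jog '0.5 0 -17 0 0;0.5 0 0 0 0'
python3 - <<'E'
from h import *
from scipy.ndimage import label
for q in pushers(cap('top'),.074)[1:9]: print(q)
t=cap('top')
s=cap('scene')
a=np.radians(11.3);th=np.radians(-4.7);n=np.array([np.cos(th),np.sin(th)]);w=np.array([-n[1],n[0]])
b=np.array([.5955,.2575])
for c,nm in((t,'top'),(s,'scene')):
    for z,o in((.02,0),(.08,0),(.13,0),(.155,0),(.155,.02),(.155,-.02),(.155,.045),(.155,-.045)):
        p=b+n*z*np.tan(a)+w*o;u=proj(c,[*p,z]);i=np.round(u).astype(int);print(nm,z,o,i,c['pixels'][i[1],i[0]])
E
```

```text
([779.0, -72.0], np.float64(-83.2), [45.0, 67.0])
([661.0, -207.0], np.float64(7.2), [23.0, 138.0])
([646.0, -149.0], np.float64(6.3), [23.0, 137.0])
([640.0, -91.0], np.float64(7.2), [22.0, 138.0])
([631.0, -33.0], np.float64(7.2), [22.0, 135.0])
([575.0, 685.0], np.float64(27.3), [96.0, 133.0])
time_s: 39.17
tcp_pos: [0.6613, -0.0514, 0.2892]
ee_rot: [[-0.386, -0.923, 0.0], [-0.923, 0.386, 0.0], [-0.0, -0.0, -1.0]]
wrist_force: [0.5, -0.0, 0.3]
gripper_width: 0.603
gripper_force: 0.0
time_s: 39.8
tcp_pos: [0.6519, -0.2764, 0.2892]
ee_rot: [[-0.386, -0.923, 0.0], [-0.923, 0.386, 0.0], [-0.0, -0.0, -1.0]]
wrist_force: [0.1, 0.0, -0.2]
gripper_width: 0.599
gripper_force: 0.0
time_s: 40.05
tcp_pos: [0.6517, -0.2933, 0.2886]
ee_rot: [[-0.388, -0.922, -0.001], [-0.922, 0.388, 0.0], [-0.0, 0.001, -1.0]]
wrist_force: [0.6, 0.1, 0.3]
gripper_width: 0.516
gripper_force: 0.0
([627.0, 658.0], np.float64(-5.6), [149.0, 234.0])
([644.0, -90.0], np.float64(5.9), [21.0, 129.0])
([630.0, -33.0], np.float64(7.1), [22.0, 136.0])
top 0.02 0 [186 179] [62 51 36]
top 0.08 0 [182 172] [64 53 37]
top 0.13 0 [178 165] [62 52 37]
top 0.155 0 [175 161] [62 52 37]
top 0.155 0.02 [168 160] [61 51 37]
top 0.155 -0.02 [183 162] [63 53 38]
top 0.155 0.045 [158 160] [232 224 197]
top 0.155 -0.045 [193 162] [233 229 203]
scene 0.02 0 [373 228] [241 229 185]
scene 0.08 0 [377 218] [12  9 14]
scene 0.13 0 [382 209] [23  9  5]
scene 0.155 0 [384 205] [26 20 24]
scene 0.155 0.02 [390 203] [44 36 30]
scene 0.155 -0.02 [377 206] [32 26 24]
scene 0.155 0.045 [399 201] [232 184 107]
scene 0.155 -0.045 [368 208] [111  68  43]
```

```bash
python3 -m jog '0.45 -60 0 0 -10;0.45 -60 0 0 -10;0.45 -60 30 0 -10;0.45 -60 56 0 -10;0.45 0 0 0 -10' && python3 -m jog '0.45 0 0 0 -10;0.45 0 0 0 0'
python3 - <<'E'
from h import *
for n in('top','scene'):
    for q in pushers(cap(n),.074):
        if 600<q[0][0]<690 and -260<q[0][1]<0: print(n,q)
print(r.sense()['tcp_pos'])
E
```

```text
time_s: 40.83
tcp_pos: [0.4262, -0.2199, 0.2901]
ee_rot: [[-0.956, -0.293, 0.001], [-0.293, 0.956, 0.001], [-0.001, 0.0, -1.0]]
wrist_force: [0.8, -0.1, 0.0]
gripper_width: 0.453
gripper_force: 0.0
time_s: 41.08
tcp_pos: [0.43, -0.2218, 0.2898]
ee_rot: [[-0.992, -0.129, 0.001], [-0.129, 0.992, -0.0], [-0.001, -0.0, -1.0]]
wrist_force: [-0.6, 0.0, -0.2]
gripper_width: 0.447
gripper_force: 0.0
top ([661.0, -207.0], np.float64(7.2), [23.0, 138.0])
top ([646.0, -149.0], np.float64(6.3), [23.0, 137.0])
top ([640.0, -91.0], np.float64(7.2), [22.0, 138.0])
top ([633.0, -33.0], np.float64(6.9), [22.0, 130.0])
scene ([630.0, -37.0], np.float64(6.4), [23.0, 148.0])
scene ([640.0, -95.0], np.float64(7.3), [23.0, 149.0])
scene ([644.0, -153.0], np.float64(6.2), [22.0, 151.0])
scene ([661.0, -211.0], np.float64(7.2), [22.0, 151.0])
[ 0.43014151 -0.2222333   0.28938748]
```

The knock moved the pusher nearest the knob about 7 mm along its notches. I'll recentre it.

```bash
python3 -m jog '0.45 45 3 0 0;0.45 45 3 0 0;0.45 45 3 0 0;0.45 45 3 -40 0;0.45 46 2.5 -40 0' && python3 -m jog '0.45 0 0 0 0;0.45 0 0 -50 0;0.45 0 0 -40 0;0.45 0 0 -30 0;0.45 0 0 -22 0' && python3 -m jog '0.45 0 0 0 0;0.45 0 0 0 0'
```

```text
time_s: 41.8
tcp_pos: [0.6578, -0.208, 0.2083]
ee_rot: [[-0.992, -0.127, 0.001], [-0.127, 0.992, -0.0], [-0.001, -0.0, -1.0]]
wrist_force: [0.4, -0.5, 0.4]
gripper_width: 0.45
gripper_force: 0.0
time_s: 42.42
tcp_pos: [0.6555, -0.2085, 0.0672]
ee_rot: [[-0.992, -0.127, 0.0], [-0.127, 0.992, -0.0], [-0.0, -0.0, -1.0]]
wrist_force: [0.1, 0.0, 0.9]
gripper_width: 0.446
gripper_force: 0.0
time_s: 42.68
tcp_pos: [0.6569, -0.2087, 0.0693]
ee_rot: [[-0.992, -0.126, 0.003], [-0.126, 0.992, -0.001], [-0.003, -0.001, -1.0]]
wrist_force: [-0.2, 0.2, 0.9]
gripper_width: 0.45
gripper_force: 0.0
```

```bash
python3 -m jog '0 0 0 -1 0;0 0 0 0 0;0 0 0 0 0;0 0 0 0 0' && python3 -m jog '0 0 0 4 0;0 -4 0 0 0;0 -3 0 0 0;0 0 0 0 0;0 0 0 -4 0' && python3 -m jog '0 0 0 0 0;0.45 0 0 0 0;0.45 0 0 0 0;0.45 0 0 0 0' && python3 -m jog '0.45 0 0 40 0;0.45 0 0 50 0;0.45 -50 0 50 0;0.45 -60 0 50 0;0.45 -60 0 0 0' && python3 -m jog '0.45 -50 0 0 0;0.45 0 0 0 0'
python3 - <<'E'
from h import *
for n in('top','scene'):
    for q in pushers(cap(n),.074):
        if 600<q[0][0]<690 and -260<q[0][1]<0: print(n,q)
print(r.sense()['tcp_pos'])
E
```

```text
time_s: 43.18
tcp_pos: [0.6562, -0.2085, 0.067]
ee_rot: [[-0.992, -0.125, 0.001], [-0.125, 0.992, -0.0], [-0.001, -0.0, -1.0]]
wrist_force: [-1.1, -0.2, 3.8]
gripper_width: 0.247
gripper_force: 30.0
time_s: 43.8
tcp_pos: [0.6493, -0.2085, 0.0669]
ee_rot: [[-0.992, -0.125, 0.001], [-0.125, 0.992, -0.0], [-0.001, -0.001, -1.0]]
wrist_force: [-7.0, 3.5, 17.0]
gripper_width: 0.246
gripper_force: 30.0
time_s: 44.3
tcp_pos: [0.6488, -0.2084, 0.0657]
ee_rot: [[-0.992, -0.125, -0.001], [-0.125, 0.992, 0.0], [0.001, 0.0, -1.0]]
wrist_force: [-0.2, -0.5, -0.7]
gripper_width: 0.434
gripper_force: 0.0
time_s: 44.92
tcp_pos: [0.4976, -0.2089, 0.2439]
ee_rot: [[-0.992, -0.126, 0.008], [-0.126, 0.992, -0.002], [-0.008, -0.003, -1.0]]
wrist_force: [0.8, 0.1, 0.2]
gripper_width: 0.453
gripper_force: 0.0
time_s: 45.18
tcp_pos: [0.4435, -0.2083, 0.241]
ee_rot: [[-0.992, -0.124, 0.0], [-0.124, 0.992, 0.0], [-0.0, 0.0, -1.0]]
wrist_force: [0.7, 0.5, 0.3]
gripper_width: 0.449
gripper_force: 0.0
top ([654.0, -206.0], np.float64(7.3), [22.0, 139.0])
top ([646.0, -149.0], np.float64(6.4), [23.0, 137.0])
top ([640.0, -91.0], np.float64(7.2), [22.0, 138.0])
top ([634.0, -33.0], np.float64(7.5), [22.0, 129.0])
scene ([630.0, -37.0], np.float64(6.6), [23.0, 147.0])
scene ([640.0, -95.0], np.float64(7.2), [23.0, 146.0])
scene ([645.0, -153.0], np.float64(6.1), [22.0, 148.0])
scene ([654.0, -211.0], np.float64(6.6), [22.0, 150.0])
[ 0.44704032 -0.20858913  0.24103937]
```

Recentred at (654,-206). Now the selector.

```bash
python3 -m jog '0.5 40 -17 0 10;0.5 40 -17 0 10;0.5 40 -17 0 10;0.5 40 -17 0 10;0.5 40 -18 0 10' && python3 -m jog '0.5 4 0 0 10;0.5 0 0 0 0;0.5 0 0 0 0'
```

```text
time_s: 45.9
tcp_pos: [0.6495, -0.295, 0.2389]
ee_rot: [[-0.537, -0.844, -0.001], [-0.844, 0.537, -0.0], [0.0, 0.0, -1.0]]
wrist_force: [0.1, -0.9, -0.3]
gripper_width: 0.495
gripper_force: 0.0
time_s: 46.28
tcp_pos: [0.651, -0.2943, 0.2399]
ee_rot: [[-0.39, -0.921, -0.001], [-0.921, 0.39, 0.0], [0.0, 0.0, -1.0]]
wrist_force: [0.3, 0.3, -0.0]
gripper_width: 0.502
gripper_force: 0.0
```

```bash
python3 -m jog '0.5 0 0 -50 0;0.5 0 0 -50 0;0.5 0 0 -45 0;0.5 0 0 -23 0;0.5 0 0 -11 0' && python3 -m jog '0 0 0 0 0;0 0 0 0 0;0 0 0 0 0;0 0 0 0 0;0 0 0 0 0'
```

```text
time_s: 46.9
tcp_pos: [0.65, -0.2941, 0.0602]
ee_rot: [[-0.389, -0.921, -0.002], [-0.921, 0.389, 0.0], [0.0, 0.002, -1.0]]
wrist_force: [-0.2, 0.0, -0.2]
gripper_width: 0.498
gripper_force: 0.0
time_s: 47.52
tcp_pos: [0.6507, -0.2944, 0.0625]
ee_rot: [[-0.388, -0.922, 0.0], [-0.922, 0.388, -0.0], [0.0, -0.0, -1.0]]
wrist_force: [-2.4, 1.5, 4.8]
gripper_width: 0.157
gripper_force: 30.0
```

```bash
python3 -m jog '0 0 0 0 -10;0 0 0 0 -10;0 0 0 0 -10;0 0 0 0 -10;0 0 0 0 -10' && python3 -m jog '0 0 0 0 -10;0 0 0 0 -10;0 0 0 0 -10;0 0 0 0 0;0 0 0 0 0'
```

```text
time_s: 48.15
tcp_pos: [0.6507, -0.2943, 0.0624]
ee_rot: [[-0.957, -0.29, 0.0], [-0.29, 0.957, -0.0], [-0.0, -0.0, -1.0]]
wrist_force: [-1.7, 1.2, 4.7]
gripper_width: 0.158
gripper_force: 30.0
time_s: 48.78
tcp_pos: [0.6507, -0.2943, 0.0624]
ee_rot: [[-0.976, 0.219, 0.0], [0.219, 0.976, -0.0], [-0.0, -0.0, -1.0]]
wrist_force: [-1.9, 2.7, 5.4]
gripper_width: 0.156
gripper_force: 30.0
```

```bash
python3 -m jog '0.5 0 0 0 0;0.5 0 0 0 0;0.5 0 0 0 0;0.5 0 0 40 0;0.5 0 0 60 0' && python3 -m jog '0.5 -40 0 60 0;0.5 -50 0 30 0;0.5 -60 0 0 0;0.5 -60 0 0 0;0.5 0 0 0 0'
python3 - <<'E'
from h import *
for n in('top','scene'):
    c=cap(n)
    for q in pushers(c,.074):
        if 600<q[0][0]<690 and -260<q[0][1]<0: print(n,q)
    p=c['pixels'].astype(int)
    pts=[]  # white line pixels on the bar top, within the disc
    for x in np.arange(.626,.677,.001):
        for y in np.arange(-.32,-.269,.001):
            if np.hypot(x-.651,y+.2944)<.022:
                u=np.round(proj(c,[x,y,.075])).astype(int)
                if p[u[1],u[0]].min()>130: pts.append((x-.651,y+.2944))
    if pts: m=np.mean(pts,0);print(n,'line',len(pts),m*1000,np.degrees(np.arctan2(m[1],m[0])))
s=cap('scene')
for z,o in((.08,0),(.13,0),(.155,.02),(.155,-.02)):
    u=np.round(proj(s,[.5955+z*.2,.2575+o,z])).astype(int);print(s['pixels'][u[1],u[0]])
E
```

```text
time_s: 49.4
tcp_pos: [0.6494, -0.2941, 0.1594]
ee_rot: [[-0.975, 0.222, -0.006], [0.222, 0.975, 0.002], [0.006, 0.0, -1.0]]
wrist_force: [0.8, -0.7, 0.8]
gripper_width: 0.493
gripper_force: 0.0
time_s: 50.02
tcp_pos: [0.4419, -0.2941, 0.2438]
ee_rot: [[-0.975, 0.224, -0.001], [0.224, 0.975, 0.001], [0.001, 0.001, -1.0]]
wrist_force: [1.1, -0.5, 0.7]
gripper_width: 0.501
gripper_force: 0.0
top ([677.0, -203.0], np.float64(7.6), [22.0, 94.0])
top ([653.0, -147.0], np.float64(5.0), [23.0, 123.0])
top ([640.0, -91.0], np.float64(7.2), [22.0, 138.0])
top ([630.0, -33.0], np.float64(7.1), [22.0, 136.0])
top line 389 [ 4.84575835 -9.30179949] -62.48280773379319
scene ([629.0, -37.0], np.float64(6.4), [23.0, 148.0])
scene ([639.0, -95.0], np.float64(7.3), [23.0, 149.0])
scene ([646.0, -152.0], np.float64(6.2), [22.0, 146.0])
scene ([654.0, -210.0], np.float64(6.7), [22.0, 149.0])
scene line 604 [-2.60596026 -0.19933775] -175.6257914397902
[ 4  5 10]
[23 18  6]
[73 57 37]
[36 30 25]
```

The scene view confirms the pushers; the hand hides part of the top view. I'll move aside and compare the knob with the first top picture, which was taken at two dots.

```bash
python3 -m jog '0.5 -30 -50 0 0;0.5 -30 -50 0 0;0.5 0 -40 0 0;0.5 0 0 0 0;0.5 0 0 0 0'
python3 - <<'E'
from h import *
c=cap('top')
for q in pushers(c,.074):
    if 600<q[0][0]<690 and -260<q[0][1]<0: print(q)
n=cv2.resize(c['pixels'][:,:,::-1],(800,600),interpolation=cv2.INTER_CUBIC);o=cv2.imread('pics/top.png')
def d(x0,x1,y0,y1): return np.abs(n[y0:y1,x0:x1].astype(int)-o[y0:y1,x0:x1]).mean().round(2)
print('knob diff',d(518,556,208,246),'white',[ (np.argwhere(i[212:245,520:552].min(2)>150).mean(0).round(2)) for i in (o,n)])
for m in ((590,660,235,280),(200,290,440,485),(500,590,445,480),(625,700,340,400),(330,355,252,280),(300,360,138,188),(410,455,128,180),(86,145,262,305),(150,245,288,325)): print(m,d(*m))
print(r.sense()['joint_velocities'].round(1))
E
```

```text
time_s: 50.8
tcp_pos: [0.3869, -0.4343, 0.2425]
ee_rot: [[-0.975, 0.222, -0.001], [0.222, 0.975, 0.001], [0.001, 0.001, -1.0]]
wrist_force: [-0.3, 0.4, 0.0]
gripper_width: 0.499
gripper_force: 0.0
([654.0, -206.0], np.float64(7.3), [22.0, 139.0])
([646.0, -149.0], np.float64(6.3), [23.0, 137.0])
([640.0, -91.0], np.float64(7.2), [22.0, 138.0])
([630.0, -33.0], np.float64(7.1), [22.0, 136.0])
knob diff 4.72 white [array([14.98, 15.86]), array([15.16, 15.69])]
(590, 660, 235, 280) 46.26
(200, 290, 440, 485) 1.52
(500, 590, 445, 480) 25.62
(625, 700, 340, 400) 96.89
(330, 355, 252, 280) 1.06
(300, 360, 138, 188) 0.48
(410, 455, 128, 180) 0.7
(86, 145, 262, 305) 0.94
(150, 245, 288, 325) 0.71
[ 0.5 -1.  -0.5  0.   0.   0. ]
```

```bash
python3 -c "
from station import r
print(r.finish_job())"
```

```text
the job is handed in; nothing more can be done
None
```

I handed the job in at about 51 s: the stand was switched off first, all four rosewood pushers lie in their own notches, the lid leans on the front of the tile case, and the selector is on two dots. I recentred one pusher that slid about 7 mm partway through. I judged the selector from its turn angle and by comparing pictures, so I have no direct reading that it clicked home.

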